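Spring check of two mirror mounts

TASK

Check the springs of the two mirror mounts: with a fingertip press the yellow corner knob gently down until the needle of that mount's dial stands on its red mark, hold it there for a second, and let the corner spring all the way back; then do the same with the blue knob of the other mount. Never drive a needle past its red mark. Only press: do not shift or lift the mounts, and leave the things around them alone.

Things in the scene. Friction and masses are not known exactly. Their poses are not given: they have to be found in the camera images.
- yellow_mount: the mirror mount with the yellow knob, loose on the bench on rubber feet, 1.5 kg: aluminium base 170 mm (x) by 190 mm (y), top 18 mm above the bench; origin at the centre of its underside, x axis away from the robot within 25 deg. On its left half a black plate 114 x 82 mm (top 61 mm up) with a round mirror, hinged at its far edge, sprung at its near left corner; on its right half the dial
- yellow_knob_top (a point): centre of the flat top of the yellow knob: 28 mm diameter, 80 mm above the bench at rest, 19 mm above the plate, at x -45, y +73 mm of its mount. It moves down when pressed, 95 mm from the plate's hinge line: 1 mm down turns the needle 0.074 rad. Moves from about 2 N, takes 5 to 10 N at the mark, 6 to 11 mm down; hard stop at 15 mm. Springs back by itself
- yellow_needle (a joint): angle of the black needle on the yellow mount's dial, rad: 0 at rest, grows as the yellow knob is pressed (turns clockwise seen from above, left to right), 7 times the plate's tilt
- yellow_mark (a joint): angle at which the red mark (16 x 14 mm) stands on the yellow mount's dial, in the same measure as the needle; between 0.45 and 0.80, stays put. The needle is on the mark when the two angles are equal
- yellow_needle_tip (a point): end of the needle (4 mm wide) on the yellow mount's dial, 64 mm from the needle's pivot, 34 mm above the bench. The dial is a black housing 100 x 82 mm (top 30 mm up) with a white face that looks up; the needle's pivot is at its near end (x -15, y -47 mm of the mount)
- yellow_mark_centre (a point): point of the yellow mount's red mark that the needle's tip reaches, 64 mm from the same pivot, same height; its x axis points outward from the pivot, -y is the way the needle travels when pressed, so a tip past the mark has negative y here
- blue_mount: the mirror mount with the blue knob, loose on the bench on rubber feet, 1.5 kg: aluminium base 170 mm (x) by 190 mm (y), top 18 mm above the bench; origin at the centre of its underside, x axis away from the robot within 25 deg. On its left half a black plate 114 x 82 mm (top 61 mm up) with a round mirror, hinged at its far edge, sprung at its near left corner; on its right half the dial
- blue_knob_top (a point): centre of the flat top of the blue knob: 28 mm diameter, 80 mm above the bench at rest, 19 mm above the plate, at x -45, y +73 mm of its mount. It moves down when pressed, 95 mm from the plate's hinge line: 1 mm down turns the needle 0.074 rad. Moves from about 2 N, takes 5 to 10 N at the mark, 6 to 11 mm down; hard stop at 15 mm. Springs back by itself
- blue_needle (a joint): angle of the black needle on the blue mount's dial, rad: 0 at rest, grows as the blue knob is pressed (turns clockwise seen from above, left to right), 7 times the plate's tilt
- blue_mark (a joint): angle at which the red mark (16 x 14 mm) stands on the blue mount's dial, in the same measure as the needle; between 0.45 and 0.80, stays put. The needle is on the mark when the two angles are equal
- blue_needle_tip (a point): end of the needle (4 mm wide) on the blue mount's dial, 64 mm from the needle's pivot, 34 mm above the bench. The dial is a black housing 100 x 82 mm (top 30 mm up) with a white face that looks up; the needle's pivot is at its near end (x -15, y -47 mm of the mount)
- blue_mark_centre (a point): point of the blue mount's red mark that the needle's tip reaches, 64 mm from the same pivot, same height; its x axis points outward from the pivot, -y is the way the needle travels when pressed, so a tip past the mark has negative y here
- coverslip_box: small pale box of cover slips, 30 x 30 x 14 mm, loose on the near right corner of the blue mount's base, before its dial; origin at its underside; bystander
- bottle_amber_small: small brown bottle with white cap, 40 mm diameter, 75 mm tall, on the bench behind the mounts, under the overhead shelf (its front edge runs along y at x = 0.60 m, 0.60 m above the bench: keep the arm clear of it), origin at its underside; bystander
- beaker: small glass beaker, 51 mm diameter, 64 mm tall, on the bench to the left of the mounts, origin at its underside; bystander
- timer: white bench timer with three buttons, 62 x 66 x 21 mm, left front of the bench, origin at its underside; bystander
- petri_3: small petri dish, 58 mm diameter, 15 mm high, right front of the bench, origin at its underside; bystander

How it is judged:
On the way, in this order (a step that is already met when the one before it is completed fails the run):
1. the yellow mount's needle stands on its red mark (tip within 9 mm of the mark's centre) for 0.7 s, pressed by the fingers, the other needle at rest (distance between yellow_needle_tip and yellow_mark_centre below 0.009 m and value of joint blue_needle below 0.2 rad and contact force between the fingers and yellow_mount above 0.5 N), for 0.7 s.
2. the yellow corner has sprung back, its needle at rest (below 0.10 rad) (value of joint yellow_needle below 0.1 rad), for 0.2 s.
3. the blue mount's needle stands on its red mark (tip within 9 mm) for 0.7 s, pressed by the fingers, the other needle at rest (distance between blue_needle_tip and blue_mark_centre below 0.009 m and value of joint yellow_needle below 0.2 rad and contact force between the fingers and blue_mount above 0.5 N), for 0.7 s.
At the end, for the whole second after the job is handed in: both corners have sprung back (needles below 0.10 rad), both mounts stand at rest on the bench within 15 mm of where they were (less than 8 mm up), and the bystanders are within 20 mm of where they were (value of joint each of yellow_needle, blue_needle below 0.1 rad and linear speed of each of yellow_mount, blue_mount below 0.02 m/s and distance of each of yellow_mount, blue_mount from where it was at the start of the episode below 0.015 m and height (world z) of each of yellow_mount, blue_mount below 0.008 m and distance of each of coverslip_box, bottle_amber_small, beaker, timer, petri_3 from where it was at the start of the episode below 0.02 m); the robot touches nothing.
It fails at once if a needle driven past its red mark (tip more than 18 mm beyond the mark's centre) (y of yellow_needle_tip in the frame of yellow_mark_centre below -0.018 m or y of blue_needle_tip in the frame of blue_mark_centre below -0.018 m).
It fails at once if a mount lifted (8 mm), tipped (0.05 rad) or shifted (15 mm) (height (world z) of any of yellow_mount, blue_mount above 0.008 m or angle between any of yellow_mount, blue_mount's own z axis and vertical above 0.05 rad or distance of any of yellow_mount, blue_mount from where it was at the start of the episode above 0.015 m).
It fails at once if a mount pressed or gripped roughly (over 22 N) (contact force between any of the fingers, the arm and yellow_mount above 22 N or contact force between any of the fingers, the arm and blue_mount above 22 N).
It fails at once if a bystander moved or lifted by more than 20 mm (distance of any of coverslip_box, bottle_amber_small, beaker, timer, petri_3 from where it was at the start of the episode above 0.02 m).
It also fails if it takes over 64 s, if anything falls off the work surface, if the arm or the gripper's body presses on something with over 40 N, if the wrist force passes 120 N, or if a joint passes its speed limit or range.

ROBOT

A 6-joint arm with a two-finger parallel gripper is mounted at the origin on a cart in front of the work surface, level with it; the furniture and walls round the work are solid. World frame = base frame: x ahead of the robot, y to its left, z up, the work surface at z = 0. Lengths are in m, angles in rad, forces in N, time in s.
With the tool pointing down it reaches from about 0.25 to 0.725 m from the base axis. Payload 4 kg.
Tool frame: the origin (TCP) lies on the centre line of the jaws, within the pads' length; the fingertips stand 17 mm ahead of it and the grasp point (between the pads) lies 2 mm behind it; z points along the fingers, y is the line along which they close (so a half turn about z gives the same grasp; the last joint's range is limited). The gripper opens to 85 mm and grips with 20 to 120 N. Pads are 22 mm wide; open, the fingers measure 114 mm over their backs; the gripper's body (76 mm by 85 mm) begins 54 mm behind the grasp point. The pads swing forward as they close: fully open they stand 13 mm farther back than shut.
Start: joints at [-1.3, 0.241, 0.005, 1.335, 0, 1.571], TCP at [0.134, -0.482, 0.248] pointing down, gripper open.
Joint ranges: [-2.72, 2.72], [-1.05, 1.87], [-1.09, 1.28], [-1.99, 2.15], [-1.42, 1.44], [-3.14, 3.14]. Speed limits (rad/s): [2.79, 2.79, 3.14, 3.14, 3.14, 3.14].

INTERFACE

Orientations are given as a unit quaternion [x, y, z, w].
In Python, from workcell import get_obs, imaging, order gives the robot as it stands.
- The arm moves only by the tool apply_moves, never from a script. Its argument "targets" is a list that holds one entry, the list of rows, each a list of 5 numbers: the shift along the world's x, y, z in units of 40 mm (1.0 is 40 mm), then the turn about the world's z in degrees, then the gripper command: -1 is shut, 1 is fully open, values between are in proportion. In form: [[[dx, dy, dz, turn, fingers], ...]]. A call has 1 to 8 rows; each row shifts and turns the commanded pose from where the row before left it; what a row does not reach is not made up. A row lasts 1/12 s, in which the tool goes at most 41.7 mm and 7.16 degrees, less where a joint would pass 70% of its speed; a pose out of reach is approached as far as the arm can. A call is refused whole if a number of a shift passes 1 or a number of a turn 7.16, either way. A call with a gripper value outside its range is refused whole. The fingers move at their own pace and stop on an object; the grip force is fixed at half the most. Time passes only in rows, so rows that do not move let the fingers close. It gives the time, the measured TCP pose, the force, the opening and the grip force at its end, in the units of the state.
- get_obs(): the state, without advancing time (a new reading comes with each control period).
- imaging.camera(name): name is "scene" or "top" or "wrist"; returns (picture, depth): 420x560x3 uint8, blue, green, red; 420x560 float32, m along the optical axis (not along the pixel's ray), 0 where there is no reading.
- imaging.get_calibration(name): a dict with "camera_matrix" (3x3 intrinsics, pixels), "k1" (the pictures are not rectified: a ray, as slopes to the right and down, at radius r is drawn at 1 + k1 r^2 times it, then the intrinsics apply), "eye" and "rotation" of the camera in the world; the wrist camera has in their place "hand_eye" (4x4, takes a point from camera to tool coordinates, whose origin is the TCP and whose axes are the flange's). Camera axes: x right, y down, z forward; pixel columns grow to the right and rows downward; lengths in m; the calibration is good to about 2 mm. A picture is of the moment at which its call begins: read the wrist's pose just before it. get_calibration takes no time and is no camera call.
- order.job_done(): hands the job in; it is judged then, once.
The state is a dict: "clock": time; "joint_pos": joint angles; "joint_vel": joint speeds; "tau": joint torques, N m; "eef_pos": TCP position; "tool_rot": TCP orientation; "ft_force": force on the tool from outside, world axes, zero at the start; "ft_torque": the same for the moment, N m; "grip_width": finger opening in m; "grasp_force": force on a finger pad.
Only numpy, scipy, OpenCV 4.12 (cv2) and the standard library are available. Lean on these libraries where they do the work, as an engineer would, in place of code of your own. Each camera call takes 0.05 s, during which the arm holds its last target. There are 200 camera calls.

## Working session

There is one attempt and no reset: what is moved stays moved. The work goes in short steps, Python scripts to look and compute and a tool call to move; the robot and the scene stay as the last step left them, time stands still between calls to the robot, and variables do not carry over. Pictures are saved under pics/ and viewed, at most 10 in all, crops included, and the job is handed in when it is done.

Besides the shell and the picture viewer there is one more tool, called after "Call:" as a command line: name --argument value ..., lists and objects as JSON in quotes. apply_moves: Moves the arm, as the interface text tells. Its arguments: {"type":"object","properties":{"targets":{"type":"array","items":{"type":"array","items":{"type":"array","items":{"type":"number"}}}}},"required":["targets"]}

```bash
mkdir -p pics; cat > h.py <<'E'
import numpy as np, cv2
from workcell import get_obs, imaging, order
def ray(name,uv):
    c=imaging.get_calibration(name);K=np.array(c["camera_matrix"],float)
    s=cv2.undistortPoints(np.array(uv,float).reshape(-1,1,2),K,np.array([c["k1"],0,0,0,0.]))[:,0]
    d=np.c_[s,np.ones(len(s))]@np.array(c["rotation"]).T
    return np.array(c["eye"]),d
def onz(name,uv,z):
    e,d=ray(name,uv);return e+d*((z-e[2])/d[:,2])[:,None]
def blobs(m,amin=15):
    n,l,s,c=cv2.connectedComponentsWithStats(m.astype(np.uint8))
    return sorted([(int(s[i,4]),c[i].round(1).tolist()) for i in range(1,n) if s[i,4]>=amin],reverse=True)
def masks(p):
    h,s,v=cv2.split(cv2.cvtColor(p,cv2.COLOR_BGR2HSV)); 
    S=(s>110)&(v>60)
    return dict(yellow=S&(h>20)&(h<35),blue=S&(h>98)&(h<128),red=S&((h<7)|(h>173)))
E
python3 - <<'E'
from h import *
print(get_obs())
for n in("top","scene"):
    p,d=imaging.camera(n);cv2.imwrite(f"pics/{n}0.png",p);np.save(f"pics/{n}0.npy",d)
    c=imaging.get_calibration(n);print(c)
    for k,m in masks(p).items():
        b=blobs(m)[:6];print(n,k,b)
        if b:print(onz(n,[x[1] for x in b],.034 if k=="red" else .08).round(3).tolist())
E
```

```text
{'clock': 0.0, 'joint_pos': array([-1.30000738e+00,  2.41409675e-01,  3.73411921e-03,  1.33522680e+00,
        1.05742776e-05,  1.57083650e+00]), 'joint_vel': array([-0.00095189, -0.00158875, -0.00089756, -0.00020345,  0.00070033,
       -0.00177526]), 'tau': array([ 1.22773141e-03, -3.72322977e+01,  2.52405149e+01,  1.69365382e-02,
       -6.69174847e-05,  2.23964804e-06]), 'eef_pos': array([ 0.13358758, -0.48119861,  0.24741837]), 'tool_rot': array([ 9.90850324e-01,  1.34961202e-01, -1.36919162e-04, -1.04408689e-03]), 'ft_force': array([-0.35250207,  0.39709915, -0.27260308]), 'ft_torque': array([-0.01921701,  0.0203593 , -0.00189729]), 'grasp_force': 0.0, 'grip_width': 0.08527728859009608}
{'camera_matrix': array([[506.8073389 ,   0.        , 278.08118788],
       [  0.        , 506.8073389 , 210.36375671],
       [  0.        ,   0.        ,   1.        ]]), 'k1': -0.0180447290589246, 'eye': array([0.36165898, 0.04699363, 1.45643615]), 'rotation': array([ 0.71552964, -0.69532759,  0.04918153, -0.04602242])}
top yellow [(105, [207.4, 225.3])]Traceback (most recent call last):
  File "<stdin>", line 8, in <module>
  File "h.py", line 9, in onz
    e,d=ray(name,uv);return e+d*((z-e[2])/d[:,2])[:,None]
        ~~~^^^^^^^^^
  File "h.py", line 6, in ray
    d=np.c_[s,np.ones(len(s))]@np.array(c["rotation"]).T
      ~~~~~~~~~~~~~~~~~~~~~~~~^~~~~~~~~~~~~~~~~~~~~~~~~~
ValueError: matmul: Input operand 1 has a mismatch in its core dimension 0, with gufunc signature (n?,k),(k,m?)->(n?,m?) (size 4 is different from 3)
```

View pics/top0.png

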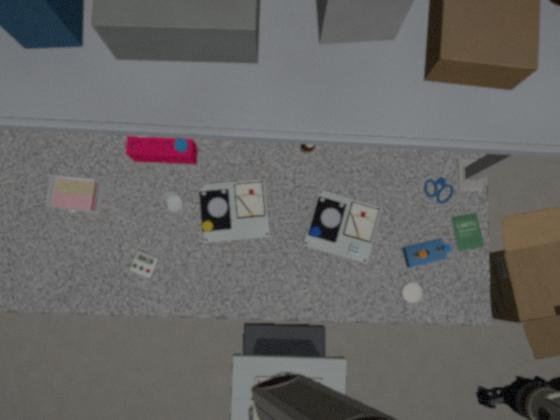

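The top view shows the yellow knob at about (207,225) and the blue knob at about (315,231). The red marks are at about (252,191) and (363,213). The calibration's rotation is a quaternion, so I'll fix the helper.

```bash
sed -i 's/np.array(c\["rotation"\]).T/Rotation.from_quat(c["rotation"]).as_matrix().T/; 1a from scipy.spatial.transform import Rotation' h.py
python3 - <<'E'
from h import *
for n in("top","scene"):
    p,d=imaging.camera(n);cv2.imwrite(f"pics/{n}0.png",p)
    c=imaging.get_calibration(n);print(c["eye"])
    for k,m in masks(p).items():
        b=blobs(m)[:7]
        if b:
            for x,y in zip(b,onz(n,[x[1] for x in b],.034 if k=="red" else .08).round(3).tolist()):print(n,k,x,y)
print(imaging.get_calibration("wrist"))
E
```

```text
[0.36165898 0.04699363 1.45643615]
top yellow (104, [207.4, 225.3]) [0.502, 0.235, 0.08]
top blue (2658, [34.4, 23.7]) [1.073, 0.764, 0.08]
top blue (607, [426.0, 252.1]) [0.446, -0.362, 0.08]
top blue (188, [439.2, 188.1]) [0.623, -0.401, 0.08]
top blue (114, [180.6, 144.6]) [0.725, 0.32, 0.08]
top blue (101, [315.1, 231.1]) [0.494, -0.059, 0.08]
top red (15, [362.6, 214.1]) [0.551, -0.196, 0.034]
[-0.01169994  1.17662381  0.78917617]
scene yellow (88, [265.2, 253.1]) [0.5, 0.24, 0.08]
scene blue (1600, [107.4, 23.8]) [5.866, -4.604, 0.08]
scene blue (1514, [20.9, 345.3]) [0.823, 0.789, 0.08]
scene blue (735, [9.1, 308.0]) [0.962, 0.717, 0.08]
scene blue (442, [199.9, 201.8]) [0.849, 0.051, 0.08]
scene blue (188, [517.2, 237.9]) [-0.142, -0.128, 0.08]
scene blue (168, [234.7, 167.3]) [0.892, -0.256, 0.08]
scene blue (152, [350.8, 185.9]) [0.417, -0.272, 0.08]
scene red (69, [189.0, 214.8]) [0.883, 0.075, 0.034]
scene red (32, [144.1, 355.4]) [0.591, 0.657, 0.034]
{'camera_matrix': array([[357.42721877,   0.        , 280.6663038 ],
       [  0.        , 357.42721877, 210.73550894],
       [  0.        ,   0.        ,   1.        ]]), 'k1': -0.037373481963858084, 'hand_eye': array([[-1.04299575e-04, -9.61800917e-01, -2.73749859e-01,
         7.01774238e-02],
       [ 9.99997767e-01, -6.78098196e-04,  2.00144806e-03,
        -9.52651600e-04],
       [-2.11062387e-03, -2.73749039e-01,  9.61798840e-01,
        -1.24893110e-01],
       [ 0.00000000e+00,  0.00000000e+00,  0.00000000e+00,
         1.00000000e+00]])}
```

View pics/scene0.png

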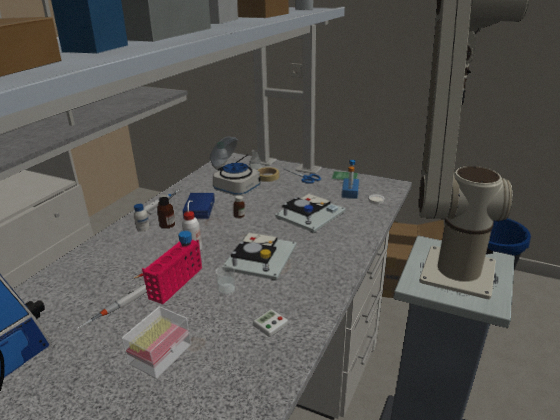

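The scene view shows both mounts clear, with the knobs at (265,253) and about (308,209). Both cameras put the yellow knob at about (0.50, 0.237, 0.08). I'm moving above it with the fingers shut.

Call:
apply_moves --targets '[[[0.46,0.9,0,-0.5,-1],[0.46,0.9,0,-0.5,-1],[0.46,0.9,0,-0.5,-1],[0.46,0.9,0,-0.5,-1],[0.46,0.9,0,-0.5,-1],[0.46,0.9,0,-0.5,-1],[0.46,0.9,0,-0.5,-1],[0.46,0.9,0,-0.5,-1]]]'

```text
clock: 0.82
eef_pos: [0.2811, -0.1919, 0.2483]
tool_rot: [0.995, 0.1, 0.0, 0.0]
ft_force: [1.1, -0.4, -1.2]
grip_width: 0.0003
grasp_force: 0.0
```

Call:
apply_moves --targets '[[[0.46,0.9,0,-0.5,-1],[0.46,0.9,0,-0.5,-1],[0.46,0.9,0,-0.5,-1],[0.46,0.9,0,-0.5,-1],[0.46,0.9,0,-0.5,-1],[0.46,0.9,0,-0.5,-1],[0.46,0.9,0,-0.5,-1],[0.46,0.9,0,-0.5,-1]]]'

```text
clock: 1.48
eef_pos: [0.4313, 0.0773, 0.2481]
tool_rot: [0.996, 0.084, -0.001, -0.009]
ft_force: [0.3, 0.2, 1.2]
grip_width: 0.0001
grasp_force: 0.0
```

Call:
apply_moves --targets '[[[0.46,0.9,-0.4,-0.5,-1],[0.46,0.9,-0.4,-0.5,-1],[0.46,0.9,-0.4,-0.5,-1],[0.46,0.9,-0.4,-0.5,-1],[0,0,0,0,-1],[0,0,0,0,-1],[0,0,0,0,-1]]]'

```text
clock: 2.07
eef_pos: [0.5157, 0.1387, 0.1866]
tool_rot: [0.993, 0.111, -0.006, -0.037]
ft_force: [-0.0, -1.0, -0.4]
grip_width: 0.0
grasp_force: 0.0
```

```bash
cat >> h.py <<'E'
def wray(uv,o):
    c=imaging.get_calibration("wrist")
    s=cv2.undistortPoints(np.array(uv,float).reshape(-1,1,2),np.array(c["camera_matrix"],float),np.array([c["k1"],0,0,0,0.]))[:,0]
    R=Rotation.from_quat(o["tool_rot"]).as_matrix();H=np.array(c["hand_eye"])
    return R@H[:3,3]+o["eef_pos"], np.c_[s,np.ones(len(s))]@(R@H[:3,:3]).T
def wonz(uv,z,o):
    e,d=wray(uv,o);return e+d*((z-e[2])/d[:,2])[:,None]
def look(name):
    o=get_obs();p,_=imaging.camera("wrist");cv2.imwrite(f"pics/{name}.png",p);return o,p
E
python3 - <<'E'
from h import *
o,p=look("w1");print(o["eef_pos"],o["tool_rot"],o["grip_width"],o["ft_force"])
for k,m in masks(p).items():
    for x in blobs(m)[:4]:print(k,x,wonz([x[1]],.034 if k=="red" else .08,o).round(4))
E
```

```text
[0.51569461 0.13874697 0.18657841] [ 0.99306084  0.11147942 -0.00552565 -0.03704008] 4.233182364921546e-05 [-0.03116814 -1.02253356 -0.410318  ]
yellow (1511, [155.4, 197.3]) [[0.5061 0.2339 0.08  ]]
blue (998, [546.7, 301.7]) [[ 0.4981 -0.0488  0.08  ]]
red (415, [346.5, 84.8]) [[0.6087 0.1227 0.034 ]]
red (41, [1.6, 265.7]) [[0.3895 0.3882 0.034 ]]
```

View pics/w1.png

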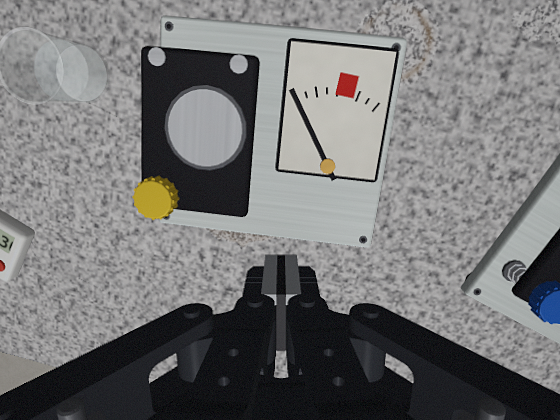

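The wrist view shows the yellow knob at (155,197), the red mark at (347,85), the pivot at (327,166) and the needle tip at (292,91). The arm stopped short and slightly tilted, so I'll check the joints.

```bash
python3 -c "
from h import *
o=get_obs();print(o['clock'],o['joint_pos'].round(3),o['joint_vel'].round(3),o['eef_pos'],o['tau'].round(1),Rotation.from_quat(o['tool_rot']).as_matrix().round(3))"
```

```text
2.1167 [ 0.222  0.342 -0.02   1.21   0.075  3.141] [-0.004 -0.024  0.001 -0.005  0.001 -0.001] [0.51583843 0.13861134 0.18733543] [  0.2 -40.1  24.2  -0.    0.2  -0. ] [[ 0.975  0.221 -0.018]
 [ 0.221 -0.972  0.073]
 [-0.001 -0.075 -0.997]]
```

Call:
apply_moves --targets '[[[0,0,0,0,-1],[0,0,0,0,-1]]]'

```text
clock: 2.28
eef_pos: [0.5162, 0.1386, 0.1882]
tool_rot: [0.993, 0.111, -0.004, -0.037]
ft_force: [-0.0, -0.7, -0.1]
grip_width: 0.0
grasp_force: 0.0
```

Joint 6 is at its limit: turn direction and joint 6 run opposite ways. I'll turn a full circle the other way, which gives the wrist camera a view of the dial, and move over the knob meanwhile.

Call:
apply_moves --targets '[[[-0.03,0.3,0,7.1,-1],[-0.03,0.3,0,7.1,-1],[-0.03,0.3,0,7.1,-1],[-0.03,0.3,0,7.1,-1],[-0.03,0.3,0,7.1,-1],[-0.03,0.3,0,7.1,-1],[-0.03,0.3,0,7.1,-1],[-0.03,0.3,0,7.1,-1]]]'

```text
clock: 2.95
eef_pos: [0.5067, 0.2352, 0.1881]
tool_rot: [0.819, 0.573, -0.021, -0.03]
ft_force: [0.1, -0.8, 0.0]
grip_width: -0.0002
grasp_force: 0.0
```

Call:
apply_moves --targets '[[[0,0,0,7.1,-1],[0,0,0,7.1,-1],[0,0,0,7.1,-1],[0,0,0,7.1,-1],[0,0,0,7.1,-1],[0,0,0,7.1,-1],[0,0,0,7.1,-1],[0,0,0,7.1,-1]]]'

```text
clock: 3.62
eef_pos: [0.5068, 0.2347, 0.188]
tool_rot: [0.448, 0.893, -0.033, -0.016]
ft_force: [-0.5, 0.2, 0.1]
grip_width: 0.0002
grasp_force: 0.0
```

```bash
python3 -c "
from h import *
o=get_obs();print(o['clock'],o['joint_pos'].round(3),o['eef_pos'],Rotation.from_quat(o['tool_rot']).as_matrix().round(3))"
```

```text
3.6167 [ 0.442  0.442  0.133  1.333 -0.016  1.372] [0.50679611 0.23466648 0.18802381] [[-0.598  0.799 -0.058]
 [ 0.801  0.596 -0.045]
 [-0.001 -0.074 -0.997]]
```

The tilt of about 4° is harmless and taken into account in the code. I'll continue the turn.

Call:
apply_moves --targets '[[[0,0,0,7.1,-1],[0,0,0,7.1,-1],[0,0,0,7.1,-1],[0,0,0,7.1,-1],[0,0,0,7.1,-1],[0,0,0,7.1,-1],[0,0,0,7.1,-1],[0,0,0,7.1,-1]]]'

```text
clock: 4.28
eef_pos: [0.5067, 0.2347, 0.188]
tool_rot: [-0.031, 0.999, -0.037, 0.002]
ft_force: [0.6, 0.2, 0.1]
grip_width: -0.0
grasp_force: 0.0
```

Call:
apply_moves --targets '[[[0,0,0,7.1,-1],[0,0,0,7.1,-1],[0,0,0,7.1,-1],[0,0,0,7.1,-1],[0,0,0,7.1,-1],[0,0,0,7.1,-1],[0,0,0,7.1,-1],[0,0,0,7.1,-1]]]'

```text
clock: 4.95
eef_pos: [0.5067, 0.2347, 0.1881]
tool_rot: [-0.502, 0.864, -0.032, 0.02]
ft_force: [0.3, 0.5, -0.9]
grip_width: -0.0001
grasp_force: 0.0
```

Call:
apply_moves --targets '[[[0,0,0,7.1,-1],[0,0,0,7.1,-1],[0,0,0,7.1,-1],[0,0,0,7.1,-1],[0,0,0,7.1,-1],[0,0,0,7.1,-1],[0,0,0,7.1,-1],[0,0,0,7.1,-1]]]'

```text
clock: 5.62
eef_pos: [0.5067, 0.2346, 0.1881]
tool_rot: [0.853, -0.521, 0.02, -0.033]
ft_force: [-0.3, 0.2, -0.3]
grip_width: -0.0002
grasp_force: 0.0
```

Call:
apply_moves --targets '[[[0,0,-0.3,7.1,-1],[0,0,-0.3,7.1,-1],[0,0,-0.3,7.1,-1],[0,0,-0.3,7.1,-1],[0,0,-0.1,7.1,-1],[0,0,-0.1,7.1,-1],[0,0,-0.1,7.1,-1],[0,0,0,7.1,-1]]]'

```text
clock: 6.28
eef_pos: [0.5063, 0.2343, 0.1271]
tool_rot: [0.998, -0.053, 0.002, -0.038]
ft_force: [-0.7, 0.2, 0.7]
grip_width: -0.0001
grasp_force: 0.0
```

Call:
apply_moves --targets '[[[0,0,0,7.1,-1],[0,0,0,7.1,-1],[0,0,0,0,-1],[0,0,0,0,-1]]]'

```text
clock: 6.62
eef_pos: [0.507, 0.2348, 0.1277]
tool_rot: [0.997, 0.066, -0.002, -0.038]
ft_force: [0.5, -0.7, 0.9]
grip_width: -0.0002
grasp_force: 0.0
```

```bash
cat >> h.py <<'E'
def col(p,k,z,o,near=None):
    b=blobs(masks(p)[k]); P=[(a,c,wonz([c],z,o)[0]) for a,c in b]
    return P[0] if near is None else min(P,key=lambda q:np.linalg.norm(q[2][:2]-near))
def dark(p,poly_uv):
    m=np.zeros(p.shape[:2],np.uint8);cv2.fillPoly(m,[np.int32(poly_uv)],1)
    return (p.max(2)<80)&(m>0)
E
python3 - <<'E'
from h import *
o,p=look("w2");print(o["clock"],o["eef_pos"],o["joint_pos"].round(2),o["ft_force"])
R=Rotation.from_quat(o["tool_rot"]).as_matrix();print("tip",o["eef_pos"]+.017*R[:,2])
for k,m in masks(p).items():
    for x in blobs(m)[:3]:print(k,x,wonz([x[1]],.034 if k=="red" else .08,o).round(4))
E
```

```text
6.6167 [0.50698032 0.2347518  0.12772295] [ 0.4   0.42 -0.07  1.06  0.07 -2.88] [ 0.54025007 -0.67232168  0.86947741]
tip [0.50681525 0.23602185 0.11077127]
yellow (1701, [286.1, 243.0]) [[0.5105 0.2367 0.08  ]]
red (719, [512.4, 81.9]) [[0.6085 0.124  0.034 ]]
red (167, [63.2, 334.3]) [[0.3915 0.3945 0.034 ]]
```

View pics/w2.png

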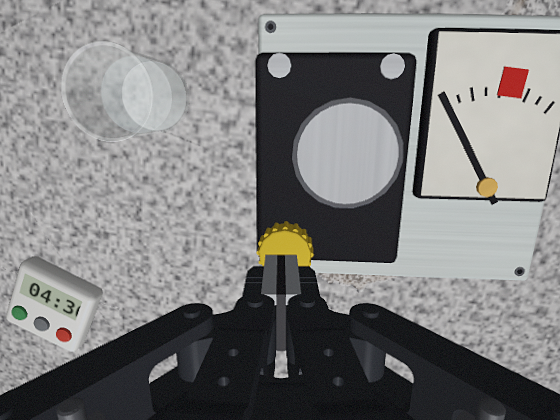

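The view shows the finger over the knob at (286,243), the mark at (512,82), the pivot at (487,187) and the needle tip at (442,95). I'll write a needle-angle reader, and turn 6° so the mark stays in view lower down.

Call:
apply_moves --targets '[[[0,0,-0.1,-6,-1],[0,0,0,0,-1],[0,0,0,0,-1]]]'

```text
clock: 6.92
eef_pos: [0.5064, 0.2349, 0.1231]
tool_rot: [0.999, 0.016, -0.001, -0.038]
ft_force: [0.4, -0.3, 0.6]
grip_width: -0.0
grasp_force: 0.0
```

```bash
cat >> h.py <<'E'
V,U=np.mgrid[0:420,0:560];UV=np.c_[U.ravel(),V.ravel()]
def needle(p,o,tag,save=None):
    """angles (world, ccw) of needle and mark about the pivot of the dial in view, and tip gap in mm (+ = short of the mark)"""
    h,s,v=cv2.split(cv2.cvtColor(p,cv2.COLOR_BGR2HSV))
    _,cr,mk=max((q for q in [(a,c,wonz([c],.034,o)[0]) for a,c in blobs(masks(p)["red"],80)]),key=lambda q:q[1][0])
    W=wonz(UV,.034,o)[:,:2].reshape(420,560,2)
    near=np.linalg.norm(W-mk[:2],axis=2)
    br=(h>10)&(h<25)&(s>90)&(v>80)&(near<.085)&(near>.045)
    a,cp=blobs(br)[0];pv=wonz([cp],.034,o)[0]
    D=W-pv[:2];r=np.hypot(*D.transpose(2,0,1));ang=np.arctan2(D[...,1],D[...,0])
    am=np.arctan2(*(mk-pv)[1::-1])
    dk=(p.max(2)<90)&(r>.02)&(r<.045)&(ang<am+1.0)&(ang>am-.4)
    n,l,st,c=cv2.connectedComponentsWithStats(dk.astype(np.uint8));i=1+np.argmax(st[1:,4])
    an=np.median(ang[l==i])
    o2=dict(clock=round(o["clock"],2),eef=o["eef_pos"].round(4).tolist(),f=o["ft_force"].round(1).tolist(),pivot=pv.round(4).tolist(),mark=mk.round(4).tolist(),rmark=round(float(np.hypot(*(mk-pv)[:2])),4),npx=int(st[i,4]),an=round(float(an),3),am=round(float(am),3),gap_mm=round(64*float(an-am),1),cr=cr)
    print(tag,o2);return o2
E
python3 -c "
from h import *
o,p=look('w3');needle(p,o,'rest')"
```

```text
rest {'clock': 6.92, 'eef': [0.5064, 0.2349, 0.1231], 'f': [0.4, -0.3, 0.6], 'pivot': [0.5478, 0.1213, 0.034], 'mark': [0.6085, 0.124, 0.034], 'rmark': 0.0607, 'npx': 303, 'an': 0.697, 'am': 0.043, 'gap_mm': 41.8, 'cr': [503.9, 56.6]}
```

The mark is 0.654 rad from rest, so about 8.8 mm of press. I'll approach down to contact.

Call:
apply_moves --targets '[[[0.08,0.02,-0.2,0,-1],[0,0,-0.2,0,-1],[0,0,-0.1,0,-1],[0,0,-0.05,0,-1],[0,0,-0.05,0,-1],[0,0,0,0,-1],[0,0,0,0,-1]]]'

```text
clock: 7.55
eef_pos: [0.5099, 0.2358, 0.0989]
tool_rot: [0.999, 0.016, -0.001, -0.038]
ft_force: [-0.1, 0.7, 0.8]
grip_width: -0.0001
grasp_force: 0.0
```

Call:
apply_moves --targets '[[[0,0,-0.03,0,-1],[0,0,-0.03,0,-1],[0,0,-0.03,0,-1],[0,0,0,0,-1],[0,0,0,0,-1]]]'

```text
clock: 7.97
eef_pos: [0.5099, 0.2359, 0.0958]
tool_rot: [0.999, 0.016, -0.001, -0.038]
ft_force: [-2.0, 0.6, 3.2]
grip_width: 0.0004
grasp_force: 1.8
```

```bash
python3 -c "
from h import *
o,p=look('w4');needle(p,o,'a')"
```

```text
a {'clock': 7.97, 'eef': [0.5099, 0.2359, 0.0958], 'f': [-2.0, 0.6, 3.2], 'pivot': [0.5478, 0.1216, 0.034], 'mark': [0.6085, 0.1242, 0.034], 'rmark': 0.0608, 'npx': 416, 'an': 0.561, 'am': 0.043, 'gap_mm': 33.2, 'cr': [534.1, 56.6]}
```

Call:
apply_moves --targets '[[[0,0,-0.03,0,-1],[0,0,-0.03,0,-1],[0,0,-0.03,0,-1],[0,0,-0.03,0,-1],[0,0,0,0,-1],[0,0,0,0,-1]]]'

```text
clock: 8.52
eef_pos: [0.5086, 0.2357, 0.0907]
tool_rot: [0.999, 0.016, -0.002, -0.038]
ft_force: [-5.3, -0.6, 7.3]
grip_width: -0.0
grasp_force: 3.7
```

```bash
python3 -c "
from h import *
o,p=look('w5');needle(p,o,'b')"
```

```text
b {'clock': 8.52, 'eef': [0.5086, 0.2357, 0.0907], 'f': [-5.3, -0.6, 7.3], 'pivot': [0.5479, 0.1217, 0.034], 'mark': [0.6088, 0.1236, 0.034], 'rmark': 0.0609, 'npx': 482, 'an': 0.163, 'am': 0.03, 'gap_mm': 8.5, 'cr': [542.8, 51.2]}
```

Call:
apply_moves --targets '[[[-0.02,0,-0.02,0,-1],[-0.02,0,-0.02,0,-1],[0,0,0,0,-1],[0,0,0,0,-1]]]'

```text
clock: 8.9
eef_pos: [0.5082, 0.2357, 0.0896]
tool_rot: [0.999, 0.016, -0.001, -0.038]
ft_force: [-3.3, -1.1, 7.1]
grip_width: 0.0
grasp_force: 3.7
```

```bash
python3 -c "
from h import *
o,p=look('w6');needle(p,o,'c');cv2.imwrite('pics/w6c.png',p[:230,330:])"
```

```text
c {'clock': 8.9, 'eef': [0.5082, 0.2357, 0.0896], 'f': [-3.3, -1.1, 7.1], 'pivot': [0.5479, 0.1218, 0.034], 'mark': [0.609, 0.1239, 0.034], 'rmark': 0.0611, 'npx': 478, 'an': 0.075, 'am': 0.036, 'gap_mm': 2.5, 'cr': [543.3, 49.7]}
```

View pics/w6c.png

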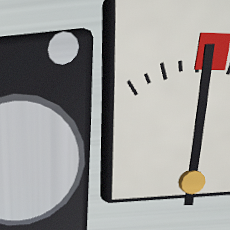

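The crop shows the needle at (208,45) lying on the red mark, about 2 mm short of its centre. I'll hold it there.

Call:
apply_moves --targets '[[[0,0,-0.01,0,-1],[0,0,0,0,-1],[0,0,0,0,-1],[0,0,0,0,-1],[0,0,0,0,-1],[0,0,0,0,-1],[0,0,0,0,-1]]]'

```text
clock: 9.53
eef_pos: [0.5081, 0.2357, 0.0892]
tool_rot: [0.999, 0.016, -0.001, -0.038]
ft_force: [-3.8, -0.6, 7.0]
grip_width: 0.0001
grasp_force: 3.8
```

Call:
apply_moves --targets '[[[0,0,0,0,-1],[0,0,0,0,-1],[0,0,0,0,-1],[0,0,0,0,-1],[0,0,0,0,-1],[0,0,0,0,-1]]]'

```text
clock: 10.03
eef_pos: [0.5081, 0.2357, 0.0892]
tool_rot: [0.999, 0.016, -0.001, -0.038]
ft_force: [-3.1, -1.1, 7.2]
grip_width: 0.0
grasp_force: 3.8
```

```bash
python3 -c "
from h import *
o,p=look('w7');needle(p,o,'d')"
```

```text
d {'clock': 10.03, 'eef': [0.5081, 0.2357, 0.0892], 'f': [-3.1, -1.1, 7.2], 'pivot': [0.5479, 0.1218, 0.034], 'mark': [0.609, 0.1244, 0.034], 'rmark': 0.0611, 'npx': 483, 'an': 0.047, 'am': 0.042, 'gap_mm': 0.3, 'cr': [542.9, 49.3]}
```

Call:
apply_moves --targets '[[[0,0,0.05,0,-1],[0,0,0.1,0,-1],[0,0,0.1,0,-1],[0,0,0.2,0,-1],[0,0,0.4,0,-1],[0,0,0.4,0,-1],[0,0,0,0,-1],[0,0,0,0,-1]]]'

```text
clock: 10.75
eef_pos: [0.509, 0.2361, 0.1395]
tool_rot: [0.999, 0.016, -0.0, -0.038]
ft_force: [-0.4, 0.7, -0.1]
grip_width: 0.0003
grasp_force: 0.0
```

```bash
python3 -c "
from h import *
o,p=look('w8');needle(p,o,'e')"
```

```text
e {'clock': 10.75, 'eef': [0.509, 0.2361, 0.1395], 'f': [-0.4, 0.7, -0.1], 'pivot': [0.5476, 0.1213, 0.034], 'mark': [0.6085, 0.1238, 0.034], 'rmark': 0.0609, 'npx': 260, 'an': 0.696, 'am': 0.042, 'gap_mm': 41.9, 'cr': [490.8, 65.5]}
```

Step one is done: the needle was on the mark and has sprung back to rest. On to the blue mount, turning first to keep joint 6 inside its range.

Call:
apply_moves --targets '[[[0,0,0,-6.5,-1],[0,0,0,-6.5,-1],[0,0,0,-6.5,-1],[0,0,0,0,-1],[0,0,0,0,-1]]]'

```text
clock: 11.22
eef_pos: [0.5075, 0.2355, 0.1375]
tool_rot: [0.988, -0.152, 0.004, -0.037]
ft_force: [0.3, 0.5, 0.3]
grip_width: -0.0001
grasp_force: 0.0
```

Call:
apply_moves --targets '[[[-0.04,-0.9,0,0,-1],[-0.04,-0.9,0,0,-1],[-0.04,-0.9,0,0,-1],[-0.04,-0.9,0,0,-1],[-0.04,-0.9,0,0,-1],[-0.04,-0.9,0,0,-1],[-0.04,-0.9,0,0,-1],[-0.04,-0.9,0,0,-1]]]'

```text
clock: 11.88
eef_pos: [0.495, -0.0539, 0.1382]
tool_rot: [0.988, -0.152, 0.005, -0.037]
ft_force: [0.8, 0.3, -0.2]
grip_width: 0.0002
grasp_force: 0.0
```

Call:
apply_moves --targets '[[[0,0,0,0,-1],[0,0,0,0,-1],[0,0,0,0,-1]]]'

```text
clock: 12.13
eef_pos: [0.4953, -0.0522, 0.1382]
tool_rot: [0.987, -0.153, 0.005, -0.037]
ft_force: [-0.1, 0.6, -0.1]
grip_width: -0.0
grasp_force: 0.0
```

```bash
python3 -c "
from h import *
o,p=look('b1');print(o['joint_pos'].round(2),o['tool_rot'].round(3))
for k,m in masks(p).items():
    for x in blobs(m)[:3]:print(k,x,wonz([x[1]],.034 if k=='red' else .08,o).round(4))
needle(p,o,'b')"
```

```text
[-0.15  0.31 -0.21  1.05  0.07 -2.98] [ 0.987 -0.153  0.005 -0.037]
blue (2258, [302.2, 232.2]) [[ 0.4988 -0.06    0.08  ]]
red (690, [499.1, 57.5]) [[ 0.5543 -0.1955  0.034 ]]
red (335, [6.4, 133.9]) [[0.6072 0.1181 0.034 ]]
b {'clock': 12.13, 'eef': [0.4953, -0.0522, 0.1382], 'f': [-0.1, 0.6, -0.1], 'pivot': [0.4948, -0.1826, 0.034], 'mark': [0.5543, -0.1955, 0.034], 'rmark': 0.0608, 'npx': 273, 'an': 0.319, 'am': -0.212, 'gap_mm': 34.0, 'cr': [499.1, 57.5]}
```

View pics/b1.png

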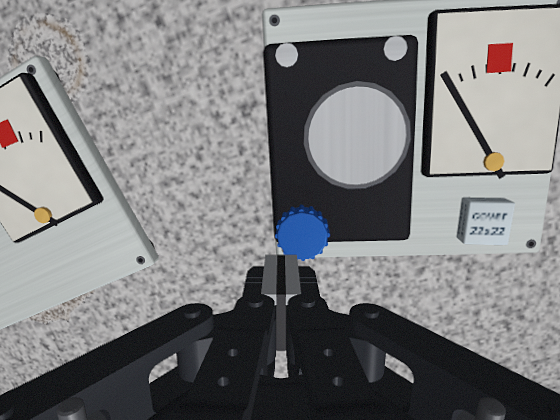

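The view shows the blue knob at (302,232), the pivot at (494,161), the needle tip at (444,74) and the mark at (499,57). The mark is 0.531 rad from rest, about 7.2 mm of press. I'll centre on the knob and descend.

Call:
apply_moves --targets '[[[0.08,-0.21,-0.2,0,-1],[0,0,-0.3,0,-1],[0,0,-0.3,0,-1],[0,0,-0.1,0,-1],[0,0,-0.05,0,-1],[0,0,-0.02,0,-1],[0,0,0,0,-1],[0,0,0,0,-1]]]'

```text
clock: 12.85
eef_pos: [0.4993, -0.0605, 0.1003]
tool_rot: [0.987, -0.153, 0.006, -0.037]
ft_force: [0.0, -0.4, -0.2]
grip_width: 0.0002
grasp_force: 0.0
```

Call:
apply_moves --targets '[[[0,0,-0.03,0,-1],[0,0,-0.03,0,-1],[0,0,-0.03,0,-1],[0,0,0,0,-1],[0,0,0,0,-1]]]'

```text
clock: 13.27
eef_pos: [0.4989, -0.0606, 0.0965]
tool_rot: [0.987, -0.154, 0.006, -0.037]
ft_force: [-1.1, -0.2, 3.0]
grip_width: 0.0002
grasp_force: 1.4
```

```bash
python3 -c "
from h import *
o,p=look('b2');needle(p,o,'b')"
```

```text
b {'clock': 13.27, 'eef': [0.4989, -0.0606, 0.0965], 'f': [-1.1, -0.2, 3.0], 'pivot': [0.4949, -0.1825, 0.034], 'mark': [0.5544, -0.1954, 0.034], 'rmark': 0.0608, 'npx': 409, 'an': 0.245, 'am': -0.213, 'gap_mm': 29.3, 'cr': [526.4, 59.0]}
```

Call:
apply_moves --targets '[[[-0.01,0,-0.03,0,-1],[-0.01,0,-0.03,0,-1],[-0.01,0,-0.03,0,-1],[-0.01,0,-0.02,0,-1],[0,0,0,0,-1],[0,0,0,0,-1]]]'

```text
clock: 13.82
eef_pos: [0.4976, -0.0604, 0.0921]
tool_rot: [0.987, -0.153, 0.006, -0.038]
ft_force: [-0.7, 1.0, 5.1]
grip_width: 0.0002
grasp_force: 2.6
```

```bash
python3 -c "
from h import *
o,p=look('b3');needle(p,o,'b')"
```

```text
b {'clock': 13.82, 'eef': [0.4976, -0.0604, 0.0921], 'f': [-0.7, 1.0, 5.1], 'pivot': [0.495, -0.1824, 0.034], 'mark': [0.5546, -0.1962, 0.034], 'rmark': 0.0611, 'npx': 458, 'an': -0.102, 'am': -0.228, 'gap_mm': 8.0, 'cr': [533.9, 53.8]}
```

Call:
apply_moves --targets '[[[-0.01,0,-0.02,0,-1],[0,0,-0.02,0,-1],[0,0,0,0,-1],[0,0,0,0,-1]]]'

```text
clock: 14.2
eef_pos: [0.4972, -0.0603, 0.0906]
tool_rot: [0.987, -0.153, 0.006, -0.038]
ft_force: [-1.5, 2.4, 5.8]
grip_width: 0.0001
grasp_force: 3.1
```

```bash
python3 -c "
from h import *
o,p=look('b4');needle(p,o,'b')"
```

```text
b {'clock': 14.2, 'eef': [0.4972, -0.0603, 0.0906], 'f': [-1.5, 2.4, 5.8], 'pivot': [0.495, -0.1824, 0.034], 'mark': [0.555, -0.1954, 0.034], 'rmark': 0.0613, 'npx': 472, 'an': -0.215, 'am': -0.214, 'gap_mm': -0.1, 'cr': [534.1, 52.1]}
```

The needle is on the mark. I'll hold, check, and then release.

Call:
apply_moves --targets '[[[0,0,0,0,-1],[0,0,0,0,-1],[0,0,0,0,-1],[0,0,0,0,-1],[0,0,0,0,-1],[0,0,0,0,-1],[0,0,0,0,-1],[0,0,0,0,-1]]]'

```text
clock: 14.92
eef_pos: [0.4972, -0.0603, 0.0907]
tool_rot: [0.987, -0.153, 0.006, -0.038]
ft_force: [-0.5, 1.6, 6.2]
grip_width: 0.0
grasp_force: 3.1
```

Call:
apply_moves --targets '[[[0,0,0,0,-1],[0,0,0,0,-1],[0,0,0,0,-1],[0,0,0,0,-1]]]'

```text
clock: 15.25
eef_pos: [0.4972, -0.0603, 0.0907]
tool_rot: [0.987, -0.153, 0.006, -0.038]
ft_force: [-0.8, 0.9, 6.2]
grip_width: 0.0001
grasp_force: 3.1
```

```bash
python3 -c "
from h import *
o,p=look('b5');needle(p,o,'b')"
```

```text
b {'clock': 15.25, 'eef': [0.4972, -0.0603, 0.0907], 'f': [-0.8, 0.9, 6.2], 'pivot': [0.495, -0.1824, 0.034], 'mark': [0.555, -0.1955, 0.034], 'rmark': 0.0613, 'npx': 468, 'an': -0.212, 'am': -0.216, 'gap_mm': 0.2, 'cr': [534.2, 52.1]}
```

Call:
apply_moves --targets '[[[0,0,0.05,0,-1],[0,0,0.1,0,-1],[0,0,0.1,0,-1],[0,0,0.2,0,-1],[0,0,0.4,0,-1],[0,0,0.4,0,-1],[0,0,0,0,-1],[0,0,0,0,-1]]]'

```text
clock: 15.97
eef_pos: [0.4972, -0.0608, 0.141]
tool_rot: [0.987, -0.154, 0.006, -0.037]
ft_force: [1.2, -0.2, -0.0]
grip_width: -0.0001
grasp_force: 0.0
```

```bash
python3 -c "
from h import *
o,p=look('b6');needle(p,o,'b')"
```

```text
b {'clock': 15.97, 'eef': [0.4972, -0.0608, 0.141], 'f': [1.2, -0.2, -0.0], 'pivot': [0.4946, -0.1827, 0.034], 'mark': [0.5541, -0.1957, 0.034], 'rmark': 0.0608, 'npx': 255, 'an': 0.315, 'am': -0.215, 'gap_mm': 33.9, 'cr': [482.5, 66.5]}
```

```bash
python3 -c "
from h import *
print(order.job_done())"
```

```text
the job is handed in; nothing more can be done
None
```

Job handed in: I pressed the yellow and then the blue knob until its needle was within about 0.5 mm of its red mark, held each for over a second, and saw both needles back at rest and both dials unmoved; the verdict was not shown.

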